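Clamp a sample tube and hold the viewing stand up at its second stop

TASK

A capped sample tube stands loosely in the telescoping viewing stand. Slide the stand's jaw along its beam by its thumb tab until it presses gently on the tube; then, leaving the jaw shut, squeeze in the release button on the grip and pull the grip straight up past the first stop until the stand is fully out at its second stop, with the tube still upright in its socket. A spring pulls the stand back down, so finish while holding the grip up there: do not let go, and leave the other things on the bench where they are.

Things in the scene. Friction and masses are not known exactly. Their poses are not given: they have to be found in the camera images.
- stand_foot (a point): the telescoping viewing stand, fixed to the bench: dark foot plate 100 x 130 x 12 mm with a round metal column 38 mm across and 86 mm high. This point is the column's centre on the bench. Its x axis points to the stand's back (the button's side is -x, the front), y to its left, z up; the clamp and tube are on its -y side. Its yaw is within 0.35 rad of 0
- grip (a point): centre of the place to squeeze on the upright plastic grip above the column, 140 mm above the bench when down. The grip is 22 mm deep (x) by 28 mm wide (y), from 105 to 165 mm above the bench when down; same axes as the stand. The release button stands 7 mm out of its front (-x) face at this height, so the two together are 29 mm deep; squeeze them along x, one finger on the button and one on the back. It moves straight up with the carrier
- release (a joint): release button on the front of the grip, black, 18 mm wide (y) and 30 mm high: travel in metres, 0 out, 0.006 fully in (towards +x), spring 2 N rising to 10 N. Out, it latches the carrier down; the latch is free from 0.0035 on
- carrier (a joint): first telescope section, with the grip, socket, beam and jaw on it: metres pulled up, 0 down (latched), 0.05 at the first stop. Takes about 5 N to lift and falls back when let go
- sleeve (a joint): second telescope section: metres pulled up, 0 down, 0.05 at the second stop. It follows once the first section is fully out; takes about 10 N in all, and is sprung back down. Both at 0.05 means fully out, 0.10 m up
- jaw (a joint): sliding jaw of the caliper clamp: metres slid along the stand's +y towards the tube and the fixed jaw. It starts somewhere from 0 to 0.012, and meets the tube at about 0.026; slides with 2.5 N of friction and stays where it is left
- jaw_tab (a point): centre of the outer (-y) face of the jaw's thumb tab, 100 mm above the bench when the carrier is down. The tab is 12 mm thick (y, all on the +y side of this point), 20 mm wide (x), from 79 to 117 mm above the bench, and is free on its outer side; the beam beneath it has its top 74 mm above the bench (76 mm at the end stop, which ends 26 mm outward of the tab when the jaw is at 0) and lies 5 mm further back. Push it along +y
- tube_mid (a point): middle of the capped sample tube, 90 mm long, upright, shaft 12 mm across, cap 17 mm across on the top 27 mm. It stands in the socket, its top 118 mm above the bench
- socket (a point): centre of the floor of the socket the tube stands in: round hole 14 mm wide, 14 mm deep, in the carrier, 28 mm above the bench when down and 50 mm to the -y side of the column
- cuvette_box: small white lidded box 54 x 80 x 34 mm, bystander, origin under its centre
- bench_timer: white timer 21 x 62 x 54 mm standing on edge, bystander, origin under its centre. Behind it stands the tall white analyser, fixed, 430 mm high, to be kept clear of: it fills the bench from x = 0.46 m on and from y = 0.14 m to 0.53 m
- reagent_d: brown bottle 44 mm across, 90 mm high, bystander, origin under its centre
- beaker_pp: small clear beaker 51 mm across, 52 mm high, bystander, origin under its centre

How it is judged (in metres and radians):
On the way, in this order (a step that is already met when the one before it is completed fails the run):
1. the sliding jaw presses on the tube with more than 1.5 N while the stand is still down (contact force between jaw and tube_2 above 1.5 N and value of joint jaw above 0.0235 m and value of joint carrier below 0.006 m), for 0.2 s.
2. the release button is pressed in (4 mm or more) while the stand is still down (value of joint release above 0.004 m and value of joint carrier below 0.01 m), for 0.05 s.
At the end, for the whole second after the job is handed in: both telescope sections are out (each within 4 mm of 50 mm, grip 92 mm up or more), at rest, held by the fingers on the grip (over 2 N); jaw still shut on the tube (within 2.5 mm); tube upright in its socket (tilt under 0.15 rad, middle 40 to 55 mm from the socket floor) (value of joint each of carrier, sleeve above 0.046 m and z of grip in the frame of stand_foot above 0.232 m and contact force between the fingers and carrier above 2 N and value of joint jaw above 0.0235 m and distance between tube_mid and socket below 0.055 m and z of tube_mid in the frame of socket above 0.04 m and angle between tube_mid's own z axis and vertical below 0.15 rad and velocity of joint carrier between -0.01 and 0.01 m/s and velocity of joint sleeve between -0.01 and 0.01 m/s); the arm keeps its last pose, push and grip.
It fails at once if a bystander is moved by more than 3 cm (distance of any of cuvette_box, bench_timer, reagent_d, beaker_pp from where it was at the start of the episode above 0.03 m).
It fails at once if the tube is squeezed by the jaw with more than 45 N (contact force between jaw and tube_2 above 45 N).
It also fails if it takes over 48 s, if anything falls off the work surface, if the arm or the gripper's body presses on something with over 40 N, if the wrist force passes 120 N, or if a joint passes its speed limit or range.

ROBOT

A 6-joint arm with a two-finger parallel gripper is mounted at the origin on a cart in front of the work surface, level with it; the furniture and walls round the work are solid. World frame = base frame: x ahead of the robot, y to its left, z up, the work surface at z = 0. Lengths are in m, angles in degrees, forces in N, time in s.
With the tool pointing down it reaches from about 0.4 to 0.825 m from the base axis. Payload 7 kg.
Tool frame: the origin (TCP) lies midway between the tips of the shut fingers; the grasp point (between the pads) lies 19 mm behind it; z points along the fingers, x is the direction in which the jaws open and shut, and the axes are right-handed (so a half turn about z gives the same grasp; the last joint's range is limited). The gripper opens to 88 mm and grips with 3 to 60 N. Pads are 19 mm wide; open, the fingers measure 130 mm over their backs; the gripper's body (78 mm by 193 mm) begins 47 mm behind the grasp point.
Start: joints at [-49.097, 20.546, 0.682, 0, -70.136, -16.507], TCP at [0.279, -0.615, 0.227] pointing down, gripper open.
Joint ranges: [-176.03, 176.03], [-82.01, 121.73], [-58.28, 71.71], [-173.87, 95.51], [-174.79, -0.11], [-173.66, 173.66]. Speed limits (degrees/s): [136.94, 136.94, 172.46, 180, 180, 180].

INTERFACE

Orientations are given as [roll, pitch, yaw] about the fixed x, y, z axes, in that order (R = Rz(yaw) Ry(pitch) Rx(roll)).
In Python, from plant import * gives the robot as it stands. The module is installed in compiled form; this text tells all that it offers.
- The arm moves only by the shell command python3 -m pendant 'ROWS' [OPENING]. ROWS is JSON, a list that holds one entry, the list of rows, each a list of 6 numbers: the shift along the world's x, y, z in mm, then the turn, a rotation vector about the world's x, y, z in degrees. A call has 1 to 10 rows; each row is the pose to reach, as a shift and turn from the pose commanded when the call began; what a row does not reach only later rows make up. A row lasts 1/8 s, in which the tool goes at most 62.5 mm and 10.7 degrees, less where a joint would pass 70% of its speed; a pose out of reach is approached as far as the arm can. A call with a gripper value outside its range is refused whole. OPENING is the closure, from -1 (fully open) to 1 (shut), set as the call begins (- or left out, the last holds). The fingers move at their own pace and stop on an object; the grip force is fixed at half the most. Time passes only in rows, so rows that repeat a pose let the fingers close. It gives the time, the measured TCP pose, the force and the opening at its end, in the units of the state.
- get_obs(): the state, without advancing time (a new reading comes with each control period).
- snapshot(name): name is "side" or "top" or "wrist"; returns a dict with "pixels" (420x560x3 uint8, red, green, blue), "depth" (420x560 float32, m along the optical axis (not along the pixel's ray), 0 where there is no reading), "fx", "fy", "cx", "cy" (pixels), "pose" (4x4, takes a point from camera to world coordinates); the wrist camera has in their place "tool_from_camera" (4x4, takes a point from camera to tool coordinates, whose origin is the TCP and whose axes are the tool frame's). Camera axes: x right, y down, z forward; pixel columns grow to the right and rows downward; lengths in m; the calibration is good to about 2 mm. A picture is of the moment at which its call begins: read the wrist's pose just before it.
- close_job(): hands the job in, once; it reports no verdict.
The state is a dict: "clock": time; "joint_pos": joint angles; "qvel": joint speeds; "tau": joint torques, N m; "tool_pos": TCP position; "orientation": TCP orientation; "force": force on the tool from outside, world axes, zero at the start; "moment": the same for the moment, N m; "opening": finger opening in m.
Only numpy, scipy, OpenCV 4.12 (cv2) and the standard library are available. Lean on these libraries where they do the work, as an engineer would, in place of code of your own. Each camera call takes 0.05 s, during which the arm holds its last target. There are 200 camera calls.

## Working session

There is one attempt and no reset: what is moved stays moved. The work goes in short steps, Python scripts to look and compute and a shell command to move; the robot and the scene stay as the last step left them, time stands still between calls to the robot, and variables do not carry over. Pictures are saved under pics/ and viewed, about 8 in all and at most 12, crops included, and the job is handed in when it is done.

```bash
mkdir -p pics
cat > h.py <<'E'
from plant import *
import numpy as np, cv2
def cloud(s,T=None):
    d=s["depth"]; v,u=np.mgrid[:d.shape[0],:d.shape[1]]
    P=np.stack([(u-s["cx"])/s["fx"]*d,(v-s["cy"])/s["fy"]*d,d],-1)
    M=s["pose"] if T is None else T
    return P@M[:3,:3].T+M[:3,3]
E
python3 - <<'E'
from h import *
o=get_obs(); print({k:np.round(v,3).tolist() for k,v in o.items()})
ims=[]
for n in("side","top"):
    s=snapshot(n); cv2.imwrite(f"pics/{n}0.png",s["pixels"][...,::-1]); np.savez(n+"0.npz",**s); print(n,np.round(s["pose"],3).tolist(),s["fx"])
E
```

```text
{'clock': 0.0, 'joint_pos': [-49.097, 20.592, 0.633, -0.018, -70.137, -16.505], 'qvel': [0.005, 0.036, -0.036, -0.03, -0.0, -0.079], 'tau': [-0.002, -58.271, 29.306, 6.997, 0.007, -0.0], 'tool_pos': [0.279, -0.614, 0.226], 'orientation': [-179.989, -0.097, 114.391], 'force': [-0.066, -0.084, -0.408], 'moment': [-0.013, -0.02, -0.015], 'opening': 0.088}
side [[-0.889, -0.182, 0.42, 0.011], [-0.457, 0.308, -0.834, 1.121], [0.023, -0.934, -0.357, 0.578], [0.0, 0.0, 0.0, 1.0]] 520.6885186648416
top [[-0.02, -0.995, 0.096, 0.44], [-1.0, 0.02, 0.001, 0.027], [-0.002, -0.096, -0.995, 1.568], [0.0, 0.0, 0.0, 1.0]] 463.2016114195684
```

View pics/side0.png

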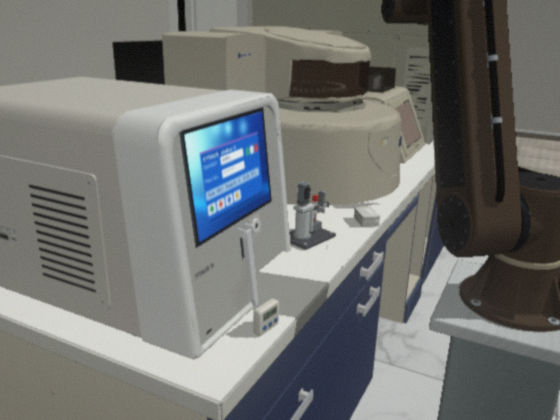

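View pics/top0.png

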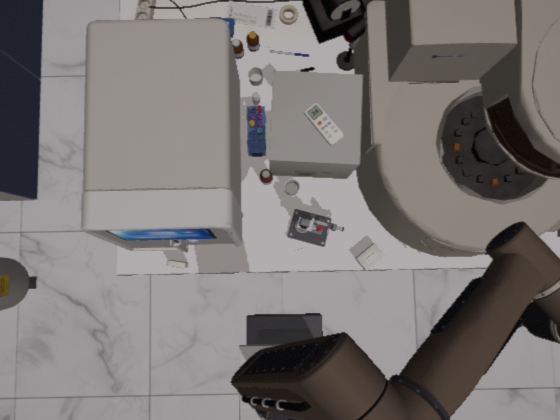

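The side view shows the stand at about (310,225) beside the analyser. The top view shows it at (310,228), with the jaw beam pointing right (-y), the beaker at (291,187), the brown bottle at (266,176), the box at (368,253) and the timer at (177,264). Next I'll measure the stand.

Run:
```python
from h import *
s=dict(np.load("top0.npz")); P=cloud(s)
a=s["pixels"][200:260,275:355]
b=np.load("side0.npz"); c=b["pixels"][175:255,280:345]
im=np.zeros((480,800,3),np.uint8)
im[:300,:400]=cv2.resize(a,(400,300),interpolation=cv2.INTER_CUBIC)
im[:480,405:795]=cv2.resize(c,(390,480),interpolation=cv2.INTER_CUBIC)
cv2.imwrite("pics/crop0.png",im[...,::-1])
hsv=cv2.cvtColor(s["pixels"],cv2.COLOR_RGB2HSV)
# foot plate mask : dark, low height
z=P[...,2]
m=((z>0.004)&(z<0.025)&(s["pixels"].max(-1)<110)).astype(np.uint8); m[:195]=0;m[262:]=0;m[:,:280]=0;m[:,350:]=0
q=P[m>0][:,:2].astype(np.float32); print(len(q)); r=cv2.minAreaRect(q*1000); print("foot",r, P[m>0][:,2].mean())
for lo,hi in((.03,.06),(.06,.09),(.09,.11),(.11,.125),(.13,.18)):
    k=(z>lo)&(z<hi); k[:195]=0;k[262:]=0;k[:,:280]=0;k[:,350:]=0
    print(lo,hi)
    for p,cc in zip(P[k],s["pixels"][k]): print(np.round(p*1000).astype(int).tolist(),cc.tolist(),end=" ")
    print()
```

```text
719
foot ((537.5328979492188, -81.96479034423828), (129.27870178222656, 99.46111297607422), 73.5861587524414) 0.012605697425082066
0.03 0.06
[549, -94, 41] [121, 119, 119] [546, -94, 43] [115, 113, 114] [545, -97, 45] [89, 88, 90] [546, -101, 37] [82, 82, 84] [546, -104, 41] [87, 87, 88] [542, -104, 44] [92, 88, 90] [542, -107, 43] [96, 79, 80] [539, -123, 42] [93, 70, 71] [535, -123, 48] [107, 65, 66] [532, -123, 44] [108, 66, 68] [529, -47, 59] [94, 93, 93] [529, -121, 34] [125, 67, 66] [527, -50, 44] [99, 99, 99] [526, -53, 54] [98, 97, 96] [526, -63, 58] [104, 102, 102] [526, -87, 43] [132, 130, 131] [526, -90, 42] [109, 108, 110] [526, -94, 38] [104, 103, 105] [526, -97, 39] [96, 95, 98] [526, -100, 40] [97, 95, 97] [526, -117, 40] [110, 75, 75] [526, -120, 38] [104, 92, 92] [523, -77, 42] [88, 86, 87] [522, -86, 47] [111, 111, 112] [523, -90, 43] [104, 104, 106] [523, -93, 40] [104, 104, 105] [523, -97, 37] [102, 103, 104] [522, -100, 43] [105, 105, 106] [523, -103, 40] [102, 101, 102] [523, -107, 37] [95, 94, 95] [522, -110, 45] [91, 90, 91] [522, -113, 39] [101, 98, 99] [522,
[... 11725 characters left out ...]
8] [101, 101, 103] [535, -66, 164] [105, 105, 106] [534, -69, 170] [115, 114, 115] [533, -46, 144] [87, 85, 84] [533, -48, 153] [37, 37, 37] [532, -51, 157] [35, 34, 35] [532, -54, 157] [37, 37, 38] [532, -57, 155] [42, 42, 43] [532, -60, 162] [54, 54, 55] [532, -63, 158] [73, 72, 75] [531, -66, 167] [87, 87, 88] [532, -69, 160] [104, 102, 103] [530, -45, 151] [111, 108, 108] [529, -48, 156] [60, 58, 59] [529, -51, 153] [46, 45, 45] [529, -54, 153] [37, 36, 38] [529, -57, 156] [33, 32, 33] [529, -60, 154] [36, 35, 37] [531, -65, 130] [59, 58, 58] [527, -49, 140] [104, 101, 101] [527, -52, 144] [91, 89, 90] [526, -54, 154] [75, 72, 73] [526, -57, 158] [62, 60, 61] [526, -60, 160] [60, 59, 60]
```

View pics/crop0.png

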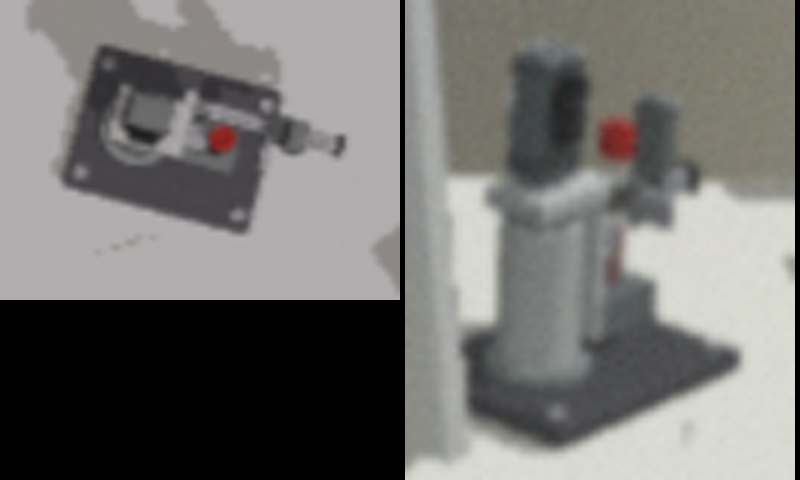

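The crop shows the dark foot with its corners fitted, the grip over the column (black button on the front), the red cap next to it and the tab further out on the beam. Next I'll check heights around it and refine the points in the stand frame.

Run:
```python
from h import *
s=dict(np.load("top0.npz")); P=cloud(s); z=P[...,2]
yaw=np.radians(73.586-90); print("yaw",yaw)
ux=np.array([np.cos(yaw),np.sin(yaw)]); uy=np.array([-ux[1],ux[0]])
g=np.array([545,-59.])/1000
Q=P.copy(); Q[...,0]=(P[...,:2]-g)@ux; Q[...,1]=(P[...,:2]-g)@uy
reg=np.zeros(z.shape,bool); reg[195:262,280:350]=1
L=s["pixels"].astype(int)
def ext(n,m):
    q=Q[m&reg]*1000; print(n,len(q),"pct5-95",np.round(np.percentile(q,[3,97],axis=0)).tolist(),"med",np.round(np.median(q,0),1))
ext("grip top",(z>.155)); ext("cap",(L[...,0]>L[...,1]+60)&(z>.105)); ext("tab",(z>.108)&(Q[...,1]<-.075)&(L[...,0]<L[...,1]+15))
ext("endstop",(Q[...,1]<-.115)&(z>.06)); ext("button",(z>.14)&(L.max(-1)<65)); ext("collar",(z>.09)&(z<.11)&(Q[...,1]>-.04))
fr=(np.array([537.53,-81.96])/1000-g); print("foot centre",fr@ux*1000,fr@uy*1000)
# coarse max-height map (cm)
xs=np.arange(.2,.80,.05); ys=np.arange(.15,-.75,-.05)
print("y   ",[f"{y:.2f}" for y in ys])
for x in xs[::-1]:
    print(f"{x:.2f}",[int(100*z[(abs(P[...,0]-x)<.025)&(abs(P[...,1]-y)<.025)].max(initial=-.01)) for y in ys])
```

```text
yaw -0.2864783434223493
grip top 95 pct5-95 [[-125.0, -12.0, 157.0], [8.0, 53.0, 1568.0]] med [ -6.2   4.  165.9]
cap 20 pct5-95 [[-7.0, -56.0, 113.0], [6.0, -43.0, 122.0]] med [ -0.6 -50.3 116.9]
tab 25 pct5-95 [[4.0, -100.0, 110.0], [21.0, -89.0, 123.0]] med [ 12.6 -94.2 116.7]
endstop 17 pct5-95 [[12.0, -128.0, 66.0], [23.0, -116.0, 82.0]] med [  17.6 -124.2   74.1]
button 15 pct5-95 [[-19.0, -6.0, 150.0], [-12.0, 9.0, 161.0]] med [-14.7   1.  155.8]
collar 87 pct5-95 [[-19.0, -27.0, 95.0], [20.0, 20.0, 108.0]] med [ -4.8 -16.6 101.5]
foot centre -0.6776182421199781 -24.135105831919347
y    ['0.15', '0.10', '0.05', '-0.00', '-0.05', '-0.10', '-0.15', '-0.20', '-0.25', '-0.30', '-0.35', '-0.40', '-0.45', '-0.50', '-0.55', '-0.60', '-0.65', '-0.70']
0.80 [42, 7, 25, 25, 25, 27, 27, 25, 27, 28, 28, 28, 29, 25, 48, 49, 50, -1]
0.75 [42, 0, 26, 25, 25, 27, 27, 25, 27, 28, 28, 28, 29, 25, 25, 49, 49, -1]
0.70 [42, 6, 25, 25, 25, 25, 25, 25, 27, 28, 28, 28, 28, 25, 25, 47, 48, 24]
0.65 [42, 0, 0, 6, 5, 0, 0, 0, 26, 27, 28, 28, 28, 28, 25, 25, 45, 43]
0.60 [42, 0, 0, 0, 1, 2, 0, 0, 8, 27, 28, 28, 28, 28, 29, 29, 29, 29]
0.55 [43, 1, 0, 1, 17, 12, 12, 8, 0, 26, 27, 27, 28, 28, 28, 28, 28, 28]
0.50 [42, 0, 1, 1, 10, 12, 12, 8, 0, 3, 26, 27, 65, 64, 27, 27, 27, 27]
0.45 [0, 1, 156, 0, 1, 1, 0, 1, 4, 4, 0, 64, 65, 65, 64, 21, 10, 0]
0.40 [0, 0, 0, 0, 0, 0, 0, 1, 4, 3, 68, 68, 68, 66, 65, 1, 0, 0]
0.35 [-1, -1, -1, -1, -1, -1, -1, -1, -1, 72, 72, 71, 68, 65, 64, -1, -1, -1]
0.30 [-1, -1, -1, -1, 82, 81, -1, -1, 75, 75, 74, 71, 68, 62, 63, 48, 34, -1]
0.25 [-1, -1, -1, 81, 82, 82, 81, 78, 77, 76, 74, 70, -1, -1, 57, 53, -1, -1]
0.20 [-1, 46, 69, 80, 82, 82, 82, 80, 79, 76, 71, -1, -1, -1, -1, -1, -1, -1]
```

```bash
python3 -m pendant '[[[0,0,50,0,0,0],[0,0,100,0,0,0],[16,40,104,0,0,7],[32,80,104,0,0,14],[50,120,104,0,0,21],[68,160,104,0,0,28],[86,200,104,0,0,35],[104,245,104,0,0,42],[120,290,104,0,0,49],[136,330,104,0,0,49]]]' -
python3 -m pendant '[[[15,40,0,0,0,0],[35,80,0,0,0,0],[54,117,0,0,0,0],[54,117,0,0,0,0],[54,117,0,0,0,0]]]' -
```

```text
clock: 1.35
tool_pos: [0.4149, -0.2831, 0.3304]
orientation: [180.0, -0.0, 163.5]
force: [0.1, 0.0, -0.5]
opening: 0.0876
clock: 1.98
tool_pos: [0.4686, -0.1676, 0.3303]
orientation: [-180.0, -0.0, 163.4]
force: [-0.4, 0.1, 0.1]
opening: 0.088
```

Run:
```python
from h import *
from scipy.spatial.transform import Rotation as R
o=get_obs(); s=snapshot("wrist"); np.savez("w1.npz",**s)
T=np.eye(4); T[:3,:3]=R.from_euler("xyz",o["orientation"],degrees=True).as_matrix(); T[:3,3]=o["tool_pos"]
T=T@s["tool_from_camera"]; P=cloud(s,T); z=P[...,2]; L=s["pixels"].astype(int)
print(np.round(s["tool_from_camera"],3).tolist())
cv2.imwrite("pics/w1.png",s["pixels"][...,::-1])
yaw=-.2865; ux=np.array([np.cos(yaw),np.sin(yaw)]); uy=np.array([-ux[1],ux[0]]); g=np.array([.545,-.059])
Q=P.copy(); Q[...,0]=(P[...,:2]-g)@ux; Q[...,1]=(P[...,:2]-g)@uy
near=(abs(Q[...,0])<.06)&(Q[...,1]<.05)&(Q[...,1]>-.14)&(s["depth"]>0)
def ext(n,m):
    q=Q[m&near]*1000
    if len(q): print(n,len(q),np.round(np.percentile(q,[2,98],axis=0),1).tolist(),"med",np.round(np.median(q,0),1))
ext("grip top",(z>.158)&(z<.175)); ext("cap",(L[...,0]>L[...,1]+50)&(z>.11)); ext("tab top",(z>.112)&(z<.122)&(Q[...,1]<-.07))
ext("tab",(z>.082)&(z<.112)&(Q[...,1]<-.07)); ext("beam",(z>.066)&(z<.08)&(Q[...,1]<-.105))
ext("button",(z>.125)&(z<.156)&(Q[...,0]<-.005))
m=(abs(z-.012)<.006)&(L.max(-1)<100)&(abs(Q[...,0])<.08)&(Q[...,1]>-.12)
print(cv2.minAreaRect((P[m][:,:2]*1000).astype(np.float32)))
```

```text
[[1.0, 0.001, -0.001, -0.0], [-0.001, 0.955, 0.297, -0.082], [0.001, -0.297, 0.955, -0.158], [0.0, 0.0, 0.0, 1.0]]
grip top 233 [[-11.2, -16.8, 158.4], [9.7, -7.5, 165.9]] med [ -1.2 -13.4 163.5]
cap 197 [[-7.8, -60.6, 111.1], [7.3, -45.5, 118.8]] med [ -0.4 -53.8 117.1]
tab top 232 [[4.0, -104.1, 112.3], [23.2, -92.0, 118.3]] med [ 13.9 -98.8 116.7]
tab 140 [[3.9, -104.3, 82.5], [22.2, -94.2, 111.7]] med [  11.  -103.5   97. ]
beam 245 [[12.6, -132.1, 67.2], [24.3, -105.7, 76.9]] med [  18.4 -120.7   74.1]
button 267 [[-19.0, -16.6, 126.2], [-5.5, -0.6, 155.6]] med [-13.2 -11.2 145.4]
((560.1658935546875, -6.8108978271484375), (294.2509765625, 99.6531753540039), 73.75322723388672)
```

View pics/w1.png

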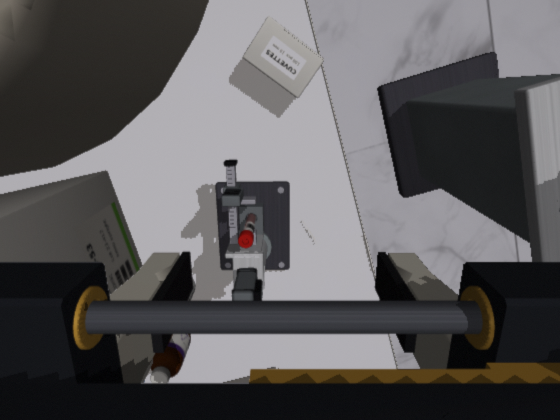

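The wrist view shows the grip at (245,280), the cap at (246,238), the tab at (232,197) and the beam end at (231,163). All sizes agree, with about 2–3 mm between cameras along y. I'll lower the back finger outside the tab.

```bash
python3 -m pendant '[[[1,0,-50,0,0,0],[1,0,-100,0,0,0],[1,0,-150,0,0,0],[1,0,-195,0,0,0],[1,0,-220,0,0,0],[1,0,-230,0,0,0],[1,0,-230,0,0,0],[1,0,-230,0,0,0]]]' -
python3 -m pendant '[[[0.6,1.9,0,0,0,0],[1.1,3.8,0,0,0,0],[1.7,5.8,0,0,0,0],[2.3,7.7,0,0,0,0],[2.8,9.6,0,0,0,0],[2.8,9.6,0,0,0,0],[2.8,9.6,0,0,0,0]]]' -
python3 -m pendant '[[[0.6,1.9,0,0,0,0],[1.1,3.8,0,0,0,0],[1.7,5.8,0,0,0,0],[2.3,7.7,0,0,0,0],[2.8,9.6,0,0,0,0],[2.8,9.6,0,0,0,0],[2.8,9.6,0,0,0,0]]]' -
```

```text
clock: 3.02
tool_pos: [0.4706, -0.168, 0.1017]
orientation: [180.0, 0.1, 163.4]
force: [0.5, -0.3, 0.2]
opening: 0.0871
clock: 3.9
tool_pos: [0.4726, -0.1581, 0.1005]
orientation: [180.0, -0.0, 163.4]
force: [-0.4, 0.6, -0.8]
opening: 0.0875
clock: 4.78
tool_pos: [0.4754, -0.1484, 0.1005]
orientation: [180.0, -0.0, 163.4]
force: [-0.7, -2.0, 0.3]
opening: 0.0877
```

```bash
python3 -m pendant '[[[0.6,1.9,0,0,0,0],[1.1,3.8,0,0,0,0],[1.7,5.8,0,0,0,0],[2.3,7.7,0,0,0,0],[2.8,9.6,0,0,0,0],[2.8,9.6,0,0,0,0],[2.8,9.6,0,0,0,0]]]' -
python3 -m pendant '[[[0.3,1,0,0,0,0],[0.6,1.9,0,0,0,0],[0.8,2.9,0,0,0,0],[0.8,2.9,0,0,0,0]]]' -
```

```text
clock: 5.65
tool_pos: [0.4782, -0.1388, 0.1005]
orientation: [180.0, 0.0, 163.4]
force: [-0.3, 0.0, 0.2]
opening: 0.0876
clock: 6.15
tool_pos: [0.479, -0.136, 0.1005]
orientation: [-180.0, 0.0, 163.4]
force: [-0.4, -2.6, 1.9]
opening: 0.0877
```

```bash
for i in 1 2 3; do python3 -m pendant '[[[0.3,1,0,0,0,0],[0.6,1.9,0,0,0,0],[0.6,1.9,0,0,0,0]]]' - | grep -E "tool_pos|force"; done
```

```text
tool_pos: [0.4796, -0.1341, 0.1006]
force: [-0.4, -2.4, 1.3]
tool_pos: [0.4798, -0.1332, 0.1008]
force: [-1.6, -9.5, 3.0]
tool_pos: [0.4799, -0.1324, 0.101]
force: [-3.6, -17.0, 5.7]
```

Run:
```python
from h import *
s=snapshot("side"); cv2.imwrite("pics/s2.png",cv2.resize(s["pixels"][175:255,280:345],(520,600),interpolation=cv2.INTER_CUBIC)[...,::-1]); print(get_obs()["force"])
```

```text
[ -3.71071827 -16.33109086   4.94093597]
```

View pics/s2.png

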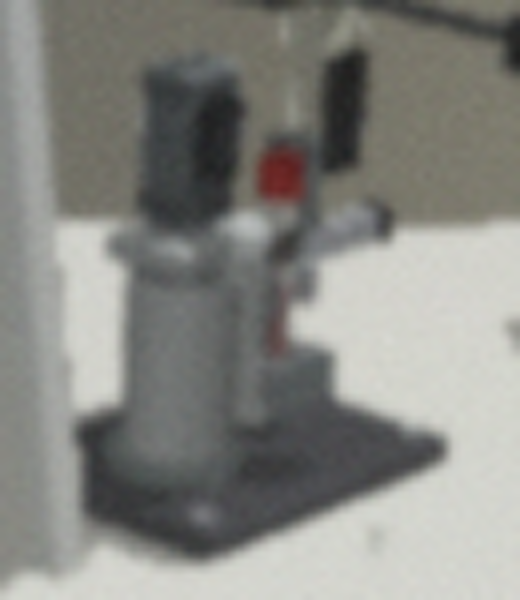

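The jaw is shut on the tube: about 14 N net, and the tool is where contact was predicted. The picture shows the tab up against the cap at about (300,190). I'll hold briefly, back off, rise and move over the grip.

```bash
python3 -m pendant '[[[0,0,0,0,0,0],[0,0,0,0,0,0],[-2,-7,0,0,0,0],[-4,-13.4,0,0,0,0],[-4,-13.4,40,0,0,0],[-4,-13.4,90,0,0,0],[-4,-13.4,140,0,0,0],[20,20,145,0,0,0],[45,50,145,0,0,0],[62.4,70.2,145,0,0,0]]]' -
python3 -m pendant '[[[0,0,0,0,0,0],[0,0,0,0,0,0],[0,0,0,0,0,0]]]' -
python3 - <<'E'
from h import *
from scipy.spatial.transform import Rotation as R
o=get_obs(); s=snapshot("wrist")
T=np.eye(4); T[:3,:3]=R.from_euler("xyz",o["orientation"],degrees=True).as_matrix(); T[:3,3]=o["tool_pos"]
P=cloud(s,T@s["tool_from_camera"]); z=P[...,2]
t=snapshot("top")
yaw=-.2865; ux=np.array([np.cos(yaw),np.sin(yaw)]); uy=np.array([-ux[1],ux[0]]); g=np.array([.545,-.059])
def st(p): d=p[...,:2]-g; return np.stack([d@ux,d@uy,p[...,2]],-1)*1000
print("tool",st(o["tool_pos"]))
Q=st(P); m=(abs(Q[...,0])<40)&(abs(Q[...,1]+80)<60)&(s["depth"]>0)
L=s["pixels"].astype(int)
for n,k in(("tab",m&(Q[...,1]<-60)&(abs(Q[...,2]-112)<7)),("cap",m&(L[...,0]>L[...,1]+50)&(Q[...,2]>110)),("beam",m&(abs(Q[...,2]-73)<7)&(Q[...,1]<-80))):
    q=Q[k]; print(n,len(q),len(q) and np.round(np.percentile(q,[2,98],axis=0),1).tolist())
im=np.hstack([cv2.resize(s["pixels"],(400,300)),cv2.resize(t["pixels"][190:265,270:370],(400,300))]); cv2.imwrite("pics/w3.png",im[...,::-1])
E
```

```text
clock: 8.57
tool_pos: [0.544, -0.0587, 0.2455]
orientation: [180.0, 0.0, 163.5]
force: [-0.4, -0.5, -0.5]
opening: 0.0874
clock: 8.95
tool_pos: [0.5427, -0.0606, 0.2455]
orientation: [-180.0, -0.0, 163.4]
force: [-0.4, -0.5, -0.1]
opening: 0.0878
tool [ -1.72681744  -2.2190122  245.4853174 ]
tab 479 [[2.3, -81.0, 111.8], [23.5, -60.6, 118.3]]
cap 361 [[-7.4, -60.0, 115.0], [7.1, -45.4, 119.2]]
beam 827 [[14.0, -130.9, 71.4], [24.1, -82.3, 76.5]]
```

View pics/w3.png

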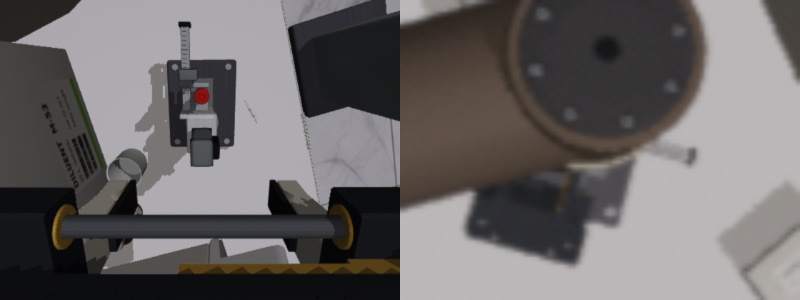

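Both views show the jaw shut, with the tab next to the cap. The wrist image has the cap at (202,96) and the grip at (202,145). Tab to end stop is now about 50 mm, which puts the jaw at about 24–25 mm. I'll lower over the grip and squeeze.

```bash
python3 -m pendant '[[[0,0,-40,0,0,0],[0,0,-80,0,0,0],[0,0,-110,0,0,0],[0,0,-124,0,0,0],[0,0,-124.5,0,0,0],[0,0,-124.5,0,0,0]]]' -
python3 -m pendant '[[[0,0,0,0,0,0],[0,0,0,0,0,0],[0,0,0,0,0,0],[0,0,0,0,0,0],[0,0,0,0,0,0],[0,0,0,0,0,0],[0,0,0,0,0,0],[0,0,0,0,0,0]]]' 1
```

```text
clock: 9.8
tool_pos: [0.5441, -0.0601, 0.1223]
orientation: [180.0, 0.1, 163.4]
force: [-0.1, 0.2, -0.6]
opening: 0.0875
clock: 10.8
tool_pos: [0.5436, -0.0603, 0.1211]
orientation: [-180.0, 0.0, 163.4]
force: [1.8, -1.0, -1.2]
opening: 0.0221
```

The opening is about 22–23 mm, so the button should be fully in. I'll try a small lift.

```bash
python3 -m pendant '[[[0,0,0,0,0,0],[0,0,1,0,0,0],[0,0,2,0,0,0],[0,0,4,0,0,0],[0,0,6,0,0,0],[0,0,6,0,0,0]]]' -
```

```text
clock: 11.55
tool_pos: [0.5434, -0.0601, 0.1273]
orientation: [180.0, 0.0, 163.4]
force: [4.4, -2.1, -4.3]
opening: 0.0223
```

```bash
python3 -m pendant '[[[0,0,5,0,0,0],[0,0,10,0,0,0],[0,0,15,0,0,0],[0,0,20,0,0,0],[0,0,25,0,0,0],[0,0,30,0,0,0],[0,0,35,0,0,0],[0,0,38,0,0,0],[0,0,38,0,0,0]]]' -
python3 -m pendant '[[[0,0,3,0,0,0],[0,0,6,0,0,0],[0,0,9,0,0,0],[0,0,12,0,0,0],[0,0,16,0,0,0],[0,0,16,0,0,0]]]' -
python3 - <<'E'
from h import *
s=snapshot("side"); cv2.imwrite("pics/s4.png",cv2.resize(s["pixels"][165:255,280:350],(467,600),interpolation=cv2.INTER_CUBIC)[...,::-1])
E
```

```text
clock: 12.68
tool_pos: [0.5433, -0.0601, 0.1652]
orientation: [180.0, 0.0, 163.4]
force: [5.3, -2.3, -5.8]
opening: 0.0222
clock: 13.42
tool_pos: [0.5433, -0.0601, 0.1809]
orientation: [180.0, 0.0, 163.4]
force: [4.5, -2.1, -6.5]
opening: 0.0219
```

View pics/s4.png

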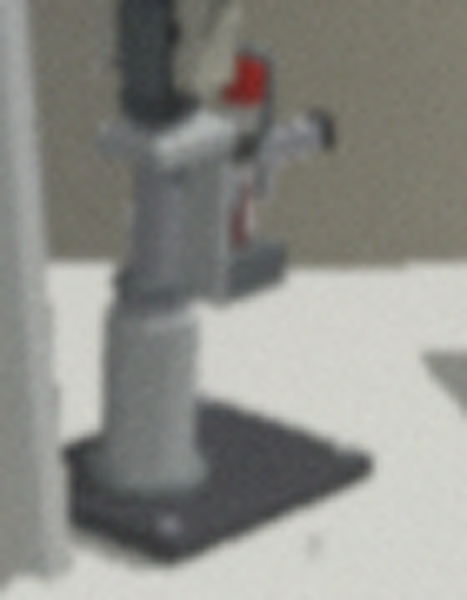

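The carrier is out: the collar is at (180,130), and the tube is upright in its socket with the jaw shut. I'll continue to the second stop.

```bash
python3 -m pendant '[[[0,0,4,0,0,0],[0,0,8,0,0,0],[0,0,12,0,0,0],[0,0,16,0,0,0],[0,0,20,0,0,0],[0,0,24,0,0,0],[0,0,28,0,0,0],[0,0,32,0,0,0],[0,0,35,0,0,0],[0,0,35,0,0,0]]]' -
python3 -m pendant '[[[0,0,1,0,0,0],[0,0,2,0,0,0],[0,0,3,0,0,0],[0,0,4,0,0,0],[0,0,5,0,0,0],[0,0,5,0,0,0]]]' -
```

```text
clock: 14.72
tool_pos: [0.5433, -0.0601, 0.2156]
orientation: [180.0, -0.0, 163.4]
force: [4.9, -3.0, -7.7]
opening: 0.0221
clock: 15.48
tool_pos: [0.5432, -0.0601, 0.2202]
orientation: [180.0, -0.0, 163.4]
force: [6.1, -3.8, -9.3]
opening: 0.0219
```

```bash
python3 -m pendant '[[[0,0,0.5,0,0,0],[0,0,1,0,0,0],[0,0,1.5,0,0,0],[0,0,1.5,0,0,0],[0,0,1.5,0,0,0]]]' -
python3 - <<'E'
from h import *
s=snapshot("side"); cv2.imwrite("pics/s5.png",cv2.resize(s["pixels"][145:255,275:355],(436,600),interpolation=cv2.INTER_CUBIC)[...,::-1])
E
```

```text
clock: 16.1
tool_pos: [0.5431, -0.0601, 0.2214]
orientation: [180.0, -0.0, 163.4]
force: [7.4, -3.3, -10.9]
opening: 0.022
```

View pics/s5.png

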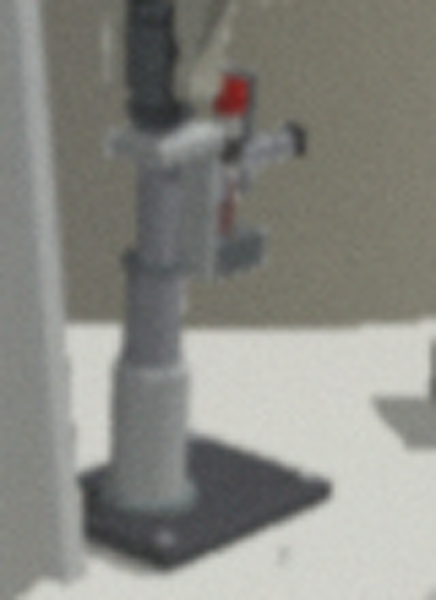

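Both sections are out, with section edges at (150,260) and (150,365), and the tube is upright. I'll add a small push to confirm the stop.

```bash
python3 -m pendant '[[[0,0,0.5,0,0,0],[0,0,1,0,0,0],[0,0,1.5,0,0,0],[0,0,1.5,0,0,0],[0,0,1.5,0,0,0],[0,0,1.5,0,0,0]]]' -
python3 - <<'E'
from h import *
from scipy.spatial.transform import Rotation as R
o=get_obs(); print(o["tool_pos"],o["force"]); s=snapshot("wrist"); L=s["pixels"].astype(int)
T=np.eye(4); T[:3,:3]=R.from_euler("xyz",o["orientation"],degrees=True).as_matrix(); T[:3,3]=o["tool_pos"]
P=cloud(s,T@s["tool_from_camera"])
yaw=-.2865; ux=np.array([np.cos(yaw),np.sin(yaw)]); uy=np.array([-ux[1],ux[0]]); d=P[...,:2]-[.545,-.059]
Q=np.stack([d@ux,d@uy,P[...,2]],-1)*1000
m=(abs(Q[...,0])<40)&(abs(Q[...,1]+80)<60)&(s["depth"]>0)
for n,k in(("tab",m&(Q[...,1]<-60)&(abs(Q[...,2]-214)<9)),("cap",m&(L[...,0]>L[...,1]+50)&(Q[...,2]>208)),("beam",m&(abs(Q[...,2]-174)<8)&(Q[...,1]<-80))):
    q=Q[k]; print(n,len(q),len(q) and np.round(np.percentile(q,[2,50,98],axis=0),1).tolist())
E
```

```text
clock: 16.9
tool_pos: [0.5429, -0.0599, 0.2216]
orientation: [-180.0, -0.1, 163.4]
force: [9.7, -4.4, -18.7]
opening: 0.0221
[ 0.54290934 -0.05994703  0.22162114] [  9.71439814  -4.41465245 -18.71654744]
tab 1415 [[-0.6, -80.8, 209.9], [13.1, -74.7, 217.1], [23.0, -60.4, 218.6]]
cap 1127 [[-8.6, -60.3, 211.3], [-1.5, -52.8, 217.8], [6.1, -45.1, 219.3]]
beam 1991 [[13.9, -127.0, 168.3], [18.6, -105.5, 174.3], [23.7, -82.1, 175.9]]
```

The force rose to 18.7 N with no further travel, so the second stop is reached. The cap top is at 218 mm (118 + 100). One settling check, then hand in.

```bash
python3 -m pendant '[[[0,0,0,0,0,0],[0,0,0,0,0,0],[0,0,0,0,0,0],[0,0,0,0,0,0],[0,0,0,0,0,0],[0,0,0,0,0,0]]]' - && python3 -c "from plant import *; print(close_job())"
```

```text
clock: 17.7
tool_pos: [0.5429, -0.0599, 0.2217]
orientation: [-180.0, -0.1, 163.4]
force: [8.9, -3.7, -18.5]
opening: 0.0218
the job is handed in; nothing more can be done
None
```

I slid the jaw shut on the tube, pressed the release button and pulled the stand up to its second stop. I handed the job in at 17.7 s while still holding the grip; no verdict was reported.

- **Jaw:** I pushed the tab with one finger until the wrist read about 17 N, which is about 14 N on the tube after friction, and held it there for more than 0.2 s. After the lift, the tab's outer face was still at the same place (-81 mm). From the tab's distance to the end stop I put the jaw at about 24–25 mm. That is close to the 23.5 mm limit and a little short of the nominal 26 mm, but the firm contact force supports it being shut.
- **Button:** The fingers stopped at an opening of about 22 mm, where 23 mm would mean fully in. The carrier then lifted with only about 4–5 N, so the latch was free.
- **Lift:** The tool rose 100.6 mm. At the top the force climbed from 10.9 N to 18.7 N with almost no more travel, which confirms the second stop. A further 0.75 s hold showed no creep.
- **Tube:** The cap top measured 218 mm, which is its starting 118 mm plus 100 mm. In the last side view the tube was upright in its socket.

**Disagreement:** The top and wrist cameras differed by about 2–3 mm along the stand's y axis, so I aimed in between. I did not measure the bystanders again at the end, but no move met an unexpected force.

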